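# Centre the tagine salt cellar on its stand

## Task

The little red-and-white salt cellar shaped like a tagine has been left off to one side of its small marble stand. Nudge it to the middle of the stand with light, slow taps or pushes on its side, using only the outside of the fingers, until its centre is within about 6 mm of the stand's centre. It is top-heavy on a narrow foot: keep it on the stand and do not tip it, knock it about, lift it, press on it from above or take it between the fingers; leave everything else alone, and finish with the hand clear.

Things in the scene. Friction and masses are not known exactly. Their poses are not given: they have to be found in the camera images.
- cellar: Loose salt cellar shaped like a little tagine, one rigid round piece: red dish with white band, white cone with teal dots, red ball on top. 77 mm high, about 140 g (+-30 %). Origin at the centre of the underside of its foot, z up its axis; yaw does not matter. Foot 34 mm across. Starts 18 to 27 mm off the stand's centre, in any direction. Friction on the stand 0.4 to 0.66.
- cellar_rim (a point): On the cellar's axis, at mid-height of its widest part: the dish's rim, 56 mm across, an upright band 12 to 20 mm above the foot's underside. Above it the cone narrows from 50 mm across to 12 mm at 60 mm high. An upright finger with its tip 5 to 11 mm above the stand's top touches the rim first and the cellar slides; pushed above about 25 mm it tips.
- stand_middle (a point): Centre of the top face of the small round pale marble stand, on the face. The top is flat, 90 mm across, 60 mm above the ledge, with a flush brass ring 77 mm across (outside) round the same centre; foot of the stand 110 mm across. The stand is fixed to the ledge.
- pot: Blue enamel pot with black-knobbed lid, leave alone. 178 mm across, 216 mm over its two side handles, 153 mm high, origin at the centre of its underside.
- tagine: Full-size painted tagine, terracotta dish and teal cone with ochre bands, leave alone. 240 mm across, 222 mm high, origin at the centre of its underside.
- whisk: Steel whisk lying on the ledge, leave alone. Along its own x from -150 mm (handle end) to 121 mm (wire end), 52 mm across and high, origin on the ledge.
- spice_jar: Amber glass jar with brass cap, leave alone. 52 mm across, 85 mm high, origin at the centre of its underside.
- bowl: Small blue ceramic bowl, leave alone. 110 mm across, 45 mm high, origin at the centre of its underside.
- saucer0: Blue saucer standing upright in the slotted wooden rack (rack 150 x 165 mm, 70 mm high, fixed), leave alone. 120 mm across, 7 mm thick, its axis along its own y, origin at its lowest point, 12 mm above the ledge.
- saucer1: White saucer standing upright in the slotted wooden rack (rack 150 x 165 mm, 70 mm high, fixed), leave alone. 120 mm across, 7 mm thick, its axis along its own y, origin at its lowest point, 12 mm above the ledge.
- saucer2: Teal saucer standing upright in the slotted wooden rack (rack 150 x 165 mm, 70 mm high, fixed), leave alone. 120 mm across, 7 mm thick, its axis along its own y, origin at its lowest point, 12 mm above the ledge.
- saucer3: Terracotta saucer standing upright in the slotted wooden rack (rack 150 x 165 mm, 70 mm high, fixed), leave alone. 120 mm across, 7 mm thick, its axis along its own y, origin at its lowest point, 12 mm above the ledge.

How it is judged:
By the outcome, as a careful person would: the job done as asked, in the order asked, and still so for the second after the job is handed in, with the robot touching nothing.
It also fails if it takes over 48 s, if anything falls off the work surface, if the arm or the gripper's body presses on something with over 40 N, if the wrist force passes 120 N, or if a joint passes its speed limit or range.

## Robot

A 7-joint arm with a two-finger parallel gripper is mounted at the origin on the work surface. World frame = base frame: x ahead of the robot, y to its left, z up, the work surface at z = 0. Lengths are in m, angles in rad, forces in N, time in s.
With the tool pointing down it reaches from about 0.425 to 0.925 m from the base axis. Payload 6.8 kg.
Tool frame: the origin (TCP) lies midway between the tips of the shut fingers; the grasp point (between the pads) lies 19 mm behind it; z points along the fingers, y is the direction in which the jaws open and shut (so a half turn about z gives the same grasp; the last joint's range is limited). The gripper opens to 88 mm and grips with 3 to 60 N. Pads are 20 mm wide; open, the fingers measure 115 mm over their backs; the gripper's body (75 mm by 178 mm) begins 61 mm behind the grasp point.
Start: joints at [1.074, 0.477, 0.022, 1.555, -0.011, 1.109, -0.083], TCP at [0.256, -0.625, 0.223] pointing down, gripper open.
Joint ranges: [-2.96, 2.96], [-0.34, 2.1], [-1.41, 1.46], [0.24, 2.44], [-1.37, 4.51], [0.17, 1.92], [-2.96, 2.96]. Speed limits (rad/s): [2.39, 2.39, 3.14, 3.14, 3.14, 3.14, 3.14].

## Interface

Orientations are given as a unit quaternion [x, y, z, w].
In Python, from bench import manip gives the robot as it stands.
- The arm moves only by the tool jog_arm, never from a script. Its argument "moves" is a list of rows, each a list of 2 entries, a list of its own where there are three numbers: the shift along the tool's x, y, z in mm, then the turn about the tool's z in rad. In form: [[[dx, dy, dz], roll], ...]. A call has 1 to 10 rows; each row is the pose to reach, as a shift and turn from the pose commanded when the call began, along the tool's axes at that moment; what a row does not reach only later rows make up. A row lasts 1/12 s, in which the tool goes at most 41.7 mm and 7.16 degrees, less where a joint would pass 70% of its speed; a pose out of reach is approached as far as the arm can. A call with a gripper value outside its range is refused whole. "gripper" is the closure, from -1 (fully open) to 1 (shut), set as the call begins (left out, the last holds). The fingers move at their own pace and stop on an object; "newtons" is the grip in N (left out, the last holds). Time passes only in rows, so rows that repeat a pose let the fingers close. It gives the time, the measured TCP pose, the force and the opening at its end, in the units of the state.
- manip.get_obs(): the state, without advancing time (a new reading comes with each control period).
- manip.grab_frame(name): name is "side" or "top"; returns the picture (384x512x3 uint8, red, green, blue); there is no depth.
- manip.camera_model(name): a dict with "fx", "fy", "cx", "cy" (pixels), "pose" (4x4, takes a point from camera to world coordinates). Camera axes: x right, y down, z forward; pixel columns grow to the right and rows downward; lengths in m; the calibration is good to about 2 mm. A picture is of the moment at which its call begins. camera_model takes no time and is no camera call.
- manip.sign_off(): hands the job in, once; it reports no verdict.
Trained networks look in the newest picture that a camera, given by its name, has taken for a name from the list of things; names that differ only in an ending like _2 or _b are one class to them, and where a whole thing is asked for, a point or a joint stands for the part that bears it (a point fixed in the world has none). Each returns a list of dicts, best first, with "score" (0 to 1); they miss things now and then, are a little off and sometimes report something else, mostly with a low value. They report only what shows in the picture. A call takes as long as a camera call.
- manip.find_in(camera, name): "location" ([column, row] in pixels, amid what is visible of it).
- manip.trace(camera, name): "region" (384x512 bool, what is visible of it) and "location" ([column, row] in pixels, amid what is visible of it).
- manip.spot_point(camera, name): "location" ([column, row] in pixels: a listed point, or the origin of a listed thing).
The state is a dict: "time_s": time; "qpos": joint angles; "joint_vel": joint speeds; "tau": joint torques, N m; "tool_pos": TCP position; "orientation": TCP orientation; "wrist_force": force on the tool from outside, world axes, zero at the start; "torque": the same for the moment, N m; "gripper_width": finger opening in m.
Only numpy, scipy, OpenCV 4.12 (cv2) and the standard library are available. Lean on these libraries where they do the work, as an engineer would, in place of code of your own. Each camera call takes 0.05 s, during which the arm holds its last target.

## Working session

There is one attempt and no reset: what is moved stays moved. The work goes in short steps, Python scripts to look and compute and a tool call to move; the robot and the scene stay as the last step left them, time stands still between calls to the robot, and variables do not carry over. Pictures are saved under pics/ and viewed, and the job is handed in when it is done.

Besides the shell and the picture viewer there is one more tool, called after "Emit:" as a command line: name --argument value ..., lists and objects as JSON in quotes. jog_arm: Moves the arm, as the interface text tells. Its arguments: {"type":"object","properties":{"moves":{"type":"array","items":{"type":"array"}},"gripper":{"type":"number"},"newtons":{"type":"number"}},"required":["moves"]}

```bash
mkdir -p pics; ls; cat > h.py <<'E'
import numpy as np, cv2
from bench import manip
def save(n,f):
    im=manip.grab_frame(n); cv2.imwrite('pics/'+f,im[:,:,::-1]); return im
def ray(cam,px,z):
    m=manip.camera_model(cam);P=np.array(m['pose'])
    d=P[:3,:3]@np.array([(px[0]-m['cx'])/m['fx'],(px[1]-m['cy'])/m['fy'],1]);o=P[:3,3]
    return o+d*(z-o[2])/d[2]
def proj(cam,p):
    m=manip.camera_model(cam);P=np.array(m['pose'])
    c=P[:3,:3].T@(np.array(p)-P[:3,3]);return np.array([m['fx']*c[0]/c[2]+m['cx'],m['fy']*c[1]/c[2]+m['cy']])
E
python3 - <<'E'
from h import *
np.set_printoptions(precision=4,suppress=True)
o=manip.get_obs();print(o)
for c in('top','side'):
    save(c,c+'0.png');print(c,manip.camera_model(c))
    for n in('cellar_rim','stand_middle','cellar'):
        r=manip.spot_point(c,n);print(n,[(x['score'],x['location']) for x in r[:2]])
E
```

```text
pics
{'time_s': 0.0, 'qpos': array([ 1.0739,  0.4778,  0.0224,  1.5564, -0.0115,  1.1093, -0.0831]), 'joint_vel': array([ 0.0001, -0.0003,  0.0004,  0.0002,  0.0008,  0.0007, -0.0022]), 'tau': array([ -0.0006, -58.2858,   1.534 , -27.2611,  -0.0544,   0.0169,
         0.0002]), 'tool_pos': array([ 0.2556, -0.6241,  0.2217]), 'orientation': array([ 0.9812,  0.1932, -0.0002, -0.0009]), 'wrist_force': array([0.6843, 0.0927, 0.4379]), 'torque': array([-0.0437,  0.0491, -0.0051]), 'gripper_width': 0.08763415606012506}
top {'fx': 391.36660064877367, 'fy': 391.36660064877367, 'cx': 255.36553235878824, 'cy': 191.06085222360733, 'pose': array([[-0.0019, -0.9984,  0.0557,  0.4744],
       [-1.    ,  0.0021,  0.0033, -0.0052],
       [-0.0034, -0.0557, -0.9984,  1.3333],
       [ 0.    ,  0.    ,  0.    ,  1.    ]])}
cellar_rim [(0.7, [273.3, 199.1]), (0.68, [337.6, 232.7])]
stand_middle [(0.96, [277.7, 202.7])]
cellar [(0.52, [271.8, 197.5])]
side {'fx': 444.5895731919886, 'fy': 444.5895731919886, 'cx': 249.7140373435239, 'cy': 189.3197262863667, 'pose': array([[-0.9467, -0.1766,  0.2693,  0.1676],
       [-0.3218,  0.4846, -0.8134,  1.1362],
       [ 0.0132, -0.8567, -0.5157,  0.7924],
       [ 0.    ,  0.    ,  0.    ,  1.    ]])}
cellar_rim [(0.78, [263.6, 181.6])]
stand_middle [(0.93, [269.3, 184.1])]
cellar [(0.78, [262.2, 183.2])]
```

View pics/top0.png

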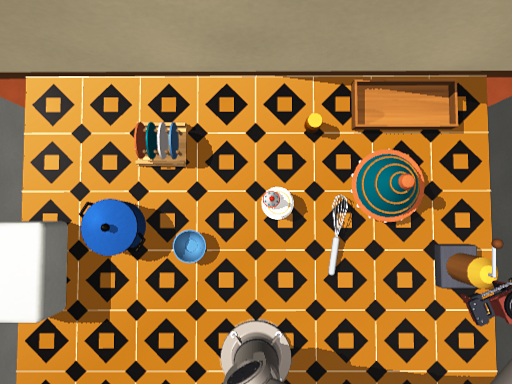

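View pics/side0.png

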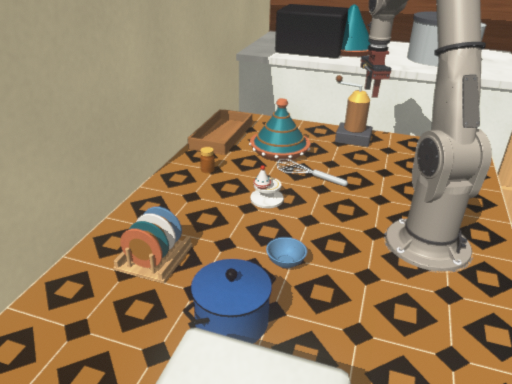

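```bash
python3 - <<'E'
from h import *
for c,f,b in(('top','top0.png',(235,160,325,245)),('side','side0.png',(210,120,330,260))):
    im=cv2.imread('pics/'+f);x0,y0,x1,y1=b
    cv2.imwrite('pics/z'+f,cv2.resize(im[y0:y1,x0:x1],None,fx=6 if c=='top' else 4,fy=6 if c=='top' else 4,interpolation=cv2.INTER_CUBIC))
print('top',ray('top',[273.3,199.1],.076),ray('top',[277.7,202.7],.06),ray('top',[271.8,197.5],.06))
print('side',ray('side',[263.6,181.6],.076),ray('side',[269.3,184.1],.06),ray('side',[262.2,183.2],.06))
E
```

```text
top [ 0.51850511 -0.058593    0.076     ] [ 0.50732335 -0.07352842  0.06      ] [ 0.52428653 -0.05441393  0.06      ]
side [ 0.5151705 -0.0546942  0.076    ] [ 0.50062087 -0.07211719  0.06      ] [ 0.52414054 -0.06972644  0.06      ]
```

View pics/ztop0.png

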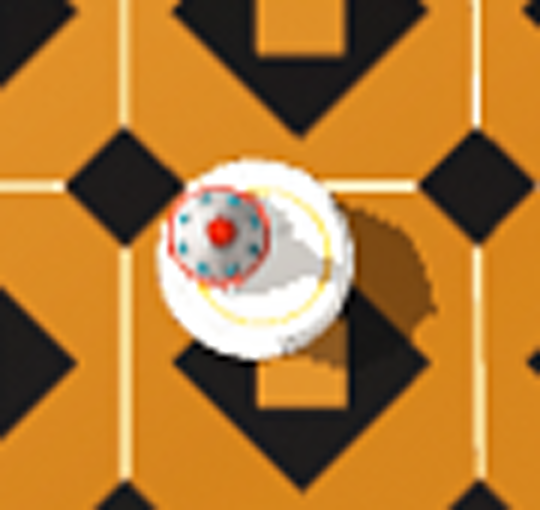

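View pics/zside0.png

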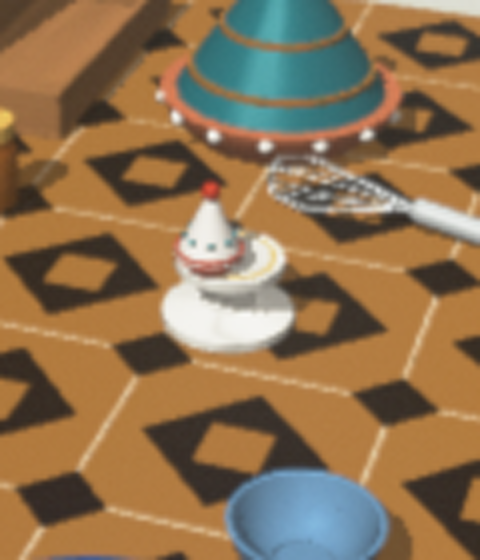

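The top view shows the cellar on the stand, up-left of its centre: its rim is at about (271.5, 199) and the brass ring is centred near (278, 203). The side view agrees. Next I'll fit both circles more precisely.

```bash
cat >> h.py <<'E'
from scipy.optimize import least_squares
def circ(c,z,r,n=72):
    t=np.linspace(0,2*np.pi,n,endpoint=False)
    return np.c_[c[0]+r*np.cos(t),c[1]+r*np.sin(t),np.full(n,z)]
def projm(cam,pts): return np.array([proj(cam,p) for p in pts])
def score(img,uv):
    return cv2.remap(img,uv[:,0].astype(np.float32),uv[:,1].astype(np.float32),cv2.INTER_LINEAR)
def search(img,cam,c0,z,r,rng=.012,step=.0005):
    best=(-1e9,)
    a=np.arange(-rng,rng+1e-9,step)
    for dx in a:
        for dy in a:
            s=score(img,projm(cam,circ((c0[0]+dx,c0[1]+dy),z,r,48))).mean()
            if s>best[0]: best=(s,c0[0]+dx,c0[1]+dy)
    return best
def measure(im,c0,s0,cam='top',rng=.01,step=.001):
    f=im.astype(np.float32);R,G,B=f[...,0],f[...,1],f[...,2]
    red=np.clip(R-np.maximum(G,B)-30,0,100)*(G<R*0.75)*(np.abs(G-B)<40)
    yel=np.clip((R+G)/2-B,0,80)
    # rim
    rim=search(np.float32(red),cam,c0,.076,.0275,rng,step)
    ring=search(np.float32(yel),cam,s0,.06,.0378,min(rng,.008),step)
    return rim,ring
def ball(im,c0,cam='top'):
    # red ball centre
    f=im.astype(np.float32);R,G,B=f[...,0],f[...,1],f[...,2]
    p=proj(cam,[c0[0],c0[1],.131])
    yy,xx=np.mgrid[:384,:512]
    w=np.clip(R-np.maximum(G,B)-60,0,150)*((xx-p[0])**2+(yy-p[1])**2<5.5**2)
    return ray(cam,[(w*xx).sum()/w.sum(),(w*yy).sum()/w.sum()],.131),w.sum()
E
python3 - <<'E'
from h import *
for c in('top','side'):
    im=cv2.imread(f'pics/{c}0.png')[:,:,::-1]
    rim,ring=measure(im,(.52,-.055),(.505,-.0735),c)
    print(c,rim,ring,'ball',ball(im,rim[1:],c))
    # edge of stand top: bright/white vs non
    v=im.copy()
    k=8;x0,y0=(240,165) if c=='top' else (232,145)
    z=cv2.resize(im[y0:y0+70,x0:x0+75],None,fx=k,fy=k,interpolation=cv2.INTER_CUBIC)[:,:,::-1].copy()
    for C,zz,r,col in((rim[1:],.076,.028,(255,0,0)),(ring[1:],.06,.0385,(0,200,0)),(ring[1:],.06,.045,(255,0,255))):
        uv=(projm(c,circ(C,zz,r))-[x0,y0]+.5)*k
        cv2.polylines(z,[uv.astype(int)],True,col,1)
    cv2.imwrite(f'pics/fit{c}0.png',z)
E
```

```text
Traceback (most recent call last):
  File "h.py", line 32, in measure
    rim=search(np.float32(red),cam,c0,.076,.0275,rng,step)
  File "h.py", line 24, in search
    s=score(img,projm(cam,circ((c0[0]+dx,c0[1]+dy),z,r,48))).mean()
                ~~~~~^^^^^^^^^^^^^^^^^^^^^^^^^^^^^^^^^^^^^^
  File "h.py", line 16, in projm
    def projm(cam,pts): return np.array([proj(cam,p) for p in pts])
                                         ~~~~^^^^^^^
  File "h.py", line 10, in proj
    m=manip.camera_model(cam);P=np.array(m['pose'])
ValueError: time passes only in moves, steps and waits
```

```bash
sed -i "s/m=manip.camera_model(cam)/m=cm(cam)/" h.py; sed -i "2a _c={}\ndef cm(n):\n    if n not in _c: _c[n]=manip.camera_model(n)\n    return _c[n]" h.py
sed -i "s/^def projm.*/def projm(cam,pts):\n    m=cm(cam);P=np.array(m['pose']);c=(pts-P[:3,3])@P[:3,:3]\n    return np.c_[m['fx']*c[:,0]\/c[:,2]+m['cx'],m['fy']*c[:,1]\/c[:,2]+m['cy']]/" h.py
cat > m0.py <<'E'
import sys
from h import *
def run(tag,c0,s0,cams=('top','side'),load=False):
  for c in cams:
    im=cv2.imread(f'pics/{c}{tag}.png')[:,:,::-1] if load else save(c,f'{c}{tag}.png')
    rim,ring=measure(im,c0,s0,c)
    b=ball(im,rim[1:],c)
    print(c,'rim',np.round(rim,4),'ring',np.round(ring,4),'ball',np.round(b[0],4),'rel mm',np.round((np.array(rim[1:])-ring[1:])*1e3,1))
    k=8;x0,y0=(240,165) if c=='top' else (232,145)
    z=cv2.resize(im[y0:y0+70,x0:x0+75],None,fx=k,fy=k,interpolation=cv2.INTER_CUBIC)[:,:,::-1].copy()
    for C,zz,r,col in((rim[1:],.076,.028,(255,0,0)),(ring[1:],.06,.0385,(0,200,0)),(ring[1:],.06,.045,(255,0,255))):
        uv=(projm(c,circ(C,zz,r))-[x0,y0]+.5)*k
        cv2.polylines(z,[uv.astype(int)],True,col,1)
    cv2.imwrite(f'pics/fit{c}{tag}.png',z)
E
python3 - <<'E'
from m0 import *
run('0',(.52,-.055),(.505,-.0735),load=True)
E
```

```text
top rim [34.5822  0.518  -0.051 ] ring [42.2454  0.51   -0.0735] ball [ 0.5197 -0.0498  0.131 ] rel mm [ 8.  22.5]
side rim [16.6942  0.522  -0.055 ] ring [38.4477  0.497  -0.0815] ball [ 0.5205 -0.0498  0.131 ] rel mm [25.  26.5]
```

View pics/fittop0.png

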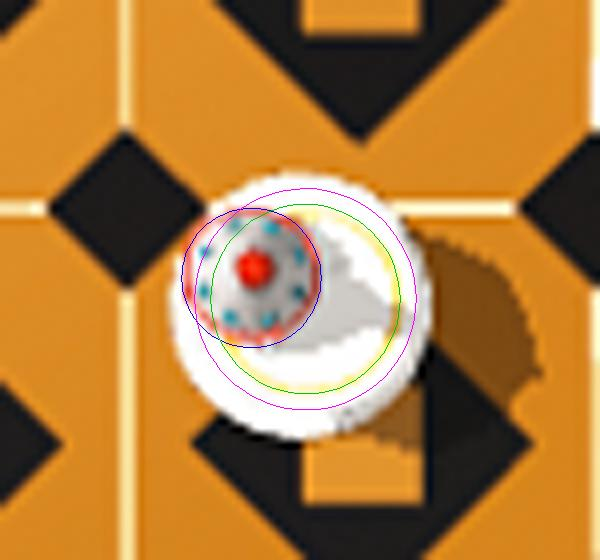

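View pics/fitside0.png

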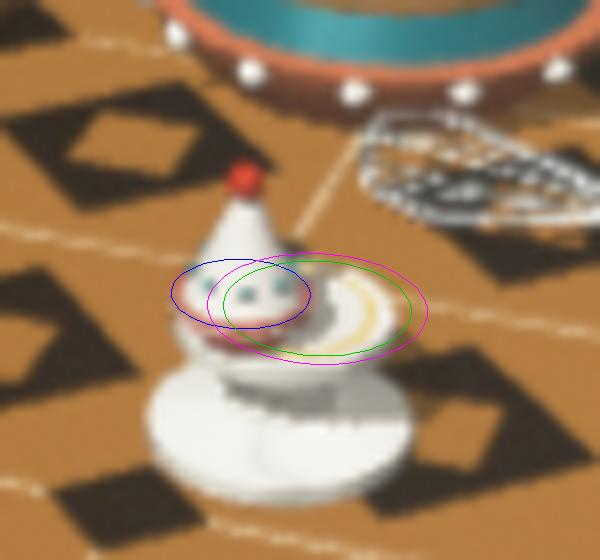

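```bash
python3 - <<'E'
s=open('h.py').read()
s=s.replace("yel=np.clip((R+G)/2-B,0,80)","yel=np.clip((R+G)/2-B,0,60)*(R>170)*(G>R*.8)\n    if cam=='side': yel=np.clip((R+G)/2-B-5,0,60)*(R>150)*(G>R*.8)")
open('h.py','w').write(s)
from m0 import *
run('0',(.52,-.052),(.507,-.0735),load=True)
for c in('top','side'):
    r=manip.trace(c,'cellar')[:1]
    for x in r:
        m=x['region'];ys,xs=np.nonzero(m);print(c,x['score'],xs.min(),xs.max(),ys.min(),ys.max(),xs.mean(),ys.mean())
# foot blob in top
im=cv2.imread('pics/top0.png')[:,:,::-1].astype(int)
w=((im.min(2)>140)).astype(np.uint8)
n,l,st,ce=cv2.connectedComponentsWithStats(w[175:235,250:310])
i=1+st[1:,4].argmax();m=(l==i).astype(np.uint8)
cn=max(cv2.findContours(m,0,2)[0],key=cv2.contourArea)
(cx,cy),rad=cv2.minEnclosingCircle(cn);print('foot',cx+250,cy+175,rad,ray('top',[cx+250,cy+175],.003))
E
```

```text
top rim [34.5822  0.518  -0.051 ] ring [29.7178  0.509  -0.0735] ball [ 0.5197 -0.0498  0.131 ] rel mm [ 9.  22.5]
side rim [16.6942  0.522  -0.055 ] ring [23.4448  0.511  -0.0745] ball [ 0.5205 -0.0498  0.131 ] rel mm [11.  19.5]
top 0.63 262 279 191 207 270.8790322580645 198.96370967741936
side 0.6 183 275 259 343 231.4904795486601 298.9858956276446
foot 282.68811798095703 199.90594100952148 22.59877586364746 [ 0.51825935 -0.09358802  0.003     ]
```

View pics/fitside0.png

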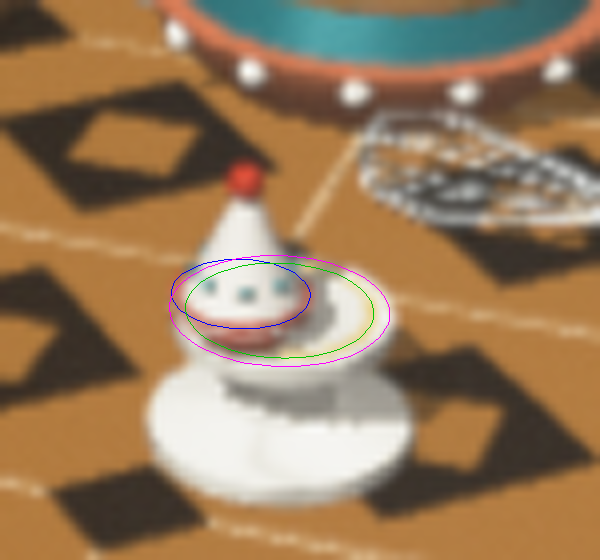

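View pics/fittop0.png

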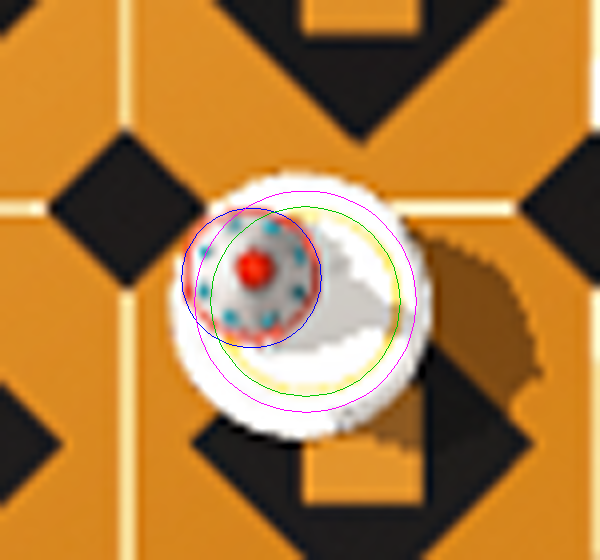

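Emit:
jog_arm --gripper 1 --newtons 10 --moves '[[[0,0,-40],0],[[0,0,-80],0],[[25,-24,-80],0],[[50,-47,-80],0],[[75,-71,-80],0],[[100,-94,-80],0],[[125,-118,-80],0],[[150,-141,-80],0],[[175,-165,-80],0],[[200,-188,-80],0]]'

```text
time_s: 1.33
tool_pos: [0.3701, -0.3732, 0.3029]
orientation: [0.981, 0.193, 0.0, 0.0]
wrist_force: [1.0, -0.3, -0.2]
gripper_width: 0.0248
```

Emit:
jog_arm --moves '[[[25,-24,0],0],[[50,-47,0],0],[[76,-72,0],-0.1],[[101,-95,0],-0.2],[[127,-120,0],-0.3],[[153,-144,0],-0.4],[[178,-168,0],-0.5],[[204,-192,0],-0.6],[[229,-216,0],-0.7],[[255,-240,0],-0.777]]'

```text
time_s: 2.17
tool_pos: [0.515, -0.0546, 0.303]
orientation: [0.834, 0.552, 0.0, 0.0]
wrist_force: [0.5, -0.1, -0.1]
gripper_width: 0.0002
```

```bash
cat >> h.py <<'E'
from scipy.spatial.transform import Rotation as Ro
def totool(target):
    o=manip.get_obs();R=Ro.from_quat(o['orientation']).as_matrix();p=o['tool_pos']
    print('t',round(o['time_s'],2),'p',np.round(p,4),'w',round(o['gripper_width'],4),'xang',round(np.degrees(np.arctan2(R[1,0],R[0,0])),2),'zax',np.round(R[:,2],3),'F',np.round(o['wrist_force'],2))
    print('tool mm',np.round(R.T@(np.array(target)-p)*1e3,1))
E
python3 - <<'E'
from h import *
totool([.544,.007,.068])
E
```

```text
t 2.17 p [ 0.515  -0.0546  0.303 ] w 0.0002 xang 67.06 zax [ 0.001 -0.    -1.   ] F [ 0.49 -0.12 -0.05]
tool mm [ 68.1   2.5 235. ]
```

Emit:
jog_arm --moves '[[[25,1,0],0],[[50,2,0],0],[[68,2,0],0],[[68,2,35],0],[[68,2,70],0],[[68,2,105],0],[[68,2,140],0],[[68,2,175],0],[[68,2,175],0],[[68,2,175],0]]'

```text
time_s: 3.0
tool_pos: [0.5423, 0.0056, 0.1269]
orientation: [0.835, 0.551, -0.001, -0.001]
wrist_force: [-0.3, 0.6, 0.8]
gripper_width: 0.0006
```

```bash
python3 - <<'E'
from m0 import *
totool([.544,.007,.068])
run('1',(.52,-.052),(.509,-.0735))
print(proj('top',manip.get_obs()['tool_pos']),proj('side',manip.get_obs()['tool_pos']))
E
```

```text
t 3.0 p [0.5423 0.0056 0.1269] w 0.0006 xang 66.8 zax [-0.003  0.    -1.   ] F [-0.32  0.56  0.8 ]
tool mm [ 2.1  1.2 58.9]
top rim [ 0.     0.51  -0.062] ring [17.808   0.509  -0.0705] ball [nan nan nan] rel mm [1.  8.5]
side rim [14.7272  0.522  -0.055 ] ring [19.5798  0.511  -0.0735] ball [ 0.5202 -0.0554  0.131 ] rel mm [11.  18.5]
[253.06273312 189.98547556] [249.00973288 174.05244805]h.py:48: RuntimeWarning: invalid value encountered in scalar divide
  return ray(cam,[(w*xx).sum()/w.sum(),(w*yy).sum()/w.sum()],.131),w.sum()
```

View pics/side1.png

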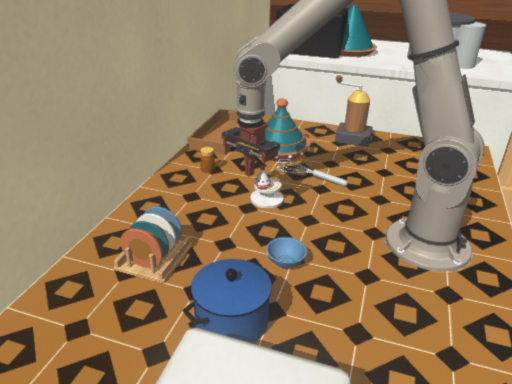

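View pics/top1.png

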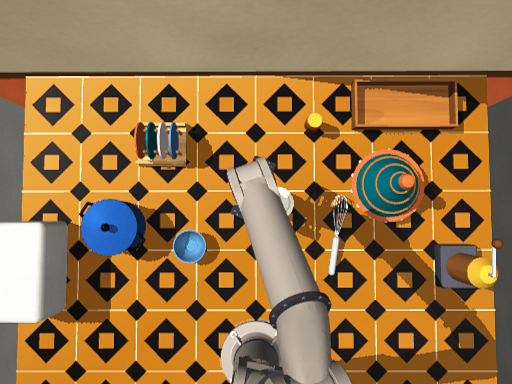

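The side view shows the shut fingertip at (249,174), just beyond the cellar, where the projection puts it. The arm blocks the top view. I'll go down and approach.

Emit:
jog_arm --moves '[[[0,0,20],0],[[0,0,40],0],[[0,0,54],0],[[0,0,59],0],[[-4,0,59],0],[[-8,0,59],0],[[-12,0,59],0],[[-12,0,59],0],[[-12,0,59],0]]'

```text
time_s: 3.85
tool_pos: [0.5391, -0.006, 0.0696]
orientation: [0.835, 0.55, 0.001, 0.001]
wrist_force: [0.1, 0.4, -0.2]
gripper_width: 0.0006
```

```bash
cat > look.py <<'E'
import sys
from h import *
tag=sys.argv[1]
S=np.array([.509,-.0737]);u=np.array([.396,.918]);v=np.array([-.918,.396])
im=save('side',f'side{tag}.png')
o=manip.get_obs();totool([S[0],S[1],.068])
b,_=ball(im,(float(sys.argv[2]),float(sys.argv[3])),'side');p=o['tool_pos'][:2]
print('ball',np.round(b,4),'rel along/lat',(b[:2]-S)@u*1e3,(b[:2]-S)@v*1e3,'tcp along/lat',(p-S)@u*1e3,(p-S)@v*1e3)
cv2.imwrite(f'pics/z{tag}.png',cv2.resize(im[130:220,210:310],None,fx=6,fy=6,interpolation=cv2.INTER_CUBIC)[:,:,::-1])
E
python3 look.py 2 .52 -.05
```

```text
t 3.9 p [ 0.5391 -0.0057  0.0694] w 0.0006 xang 66.76 zax [ 0.001 -0.    -1.   ] F [-0.73 -0.49  0.61]
tool mm [-74.4  -0.8   1.4]
ball [nan nan nan] rel along/lat nan nan tcp along/lat 74.34575193993683 -0.656773863775717h.py:48: RuntimeWarning: invalid value encountered in scalar divide
  return ray(cam,[(w*xx).sum()/w.sum(),(w*yy).sum()/w.sum()],.131),w.sum()
```

View pics/z2.png

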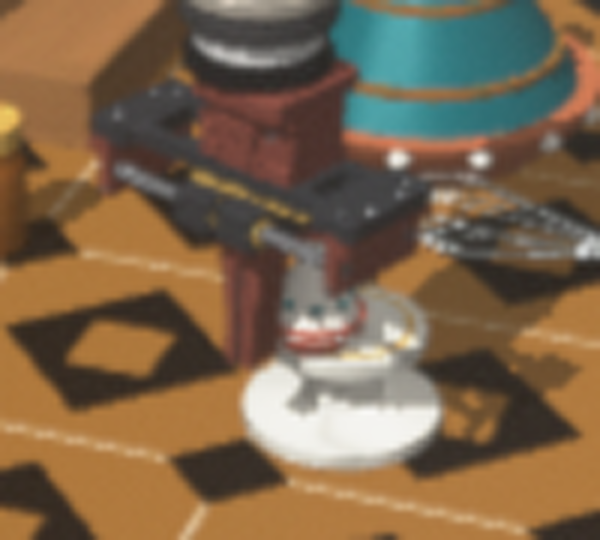

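The cellar hasn't been touched. The hand's near end hides the ball from the side camera, but it is on the camera side and well above the cellar. Now a slow partial push.

Emit:
jog_arm --moves '[[[-3,0,1],0],[[-6,0,1],0],[[-7.5,0,1],0],[[-9,0,1],0],[[-10.5,0,1],0],[[-12,0,1],0],[[-13.5,0,1],0],[[-15,0,1],0],[[-16.5,0,1],0],[[-18,0,1],0]]'

```text
time_s: 4.73
tool_pos: [0.5315, -0.0221, 0.0677]
orientation: [0.835, 0.55, 0.0, 0.0]
wrist_force: [-0.7, -0.4, -0.3]
gripper_width: 0.0004
```

```bash
python3 look.py 3 .518 -.052 2>/dev/null
```

```text
t 4.78 p [ 0.5313 -0.0225  0.0676] w 0.0008 xang 66.78 zax [-0. -0. -1.] F [ 0.15  0.11 -0.64]
tool mm [-55.9  -0.3  -0.4]
ball [nan nan nan] rel along/lat nan nan tcp along/lat 55.872410208438524 -0.19119606915912052
```

View pics/z3.png

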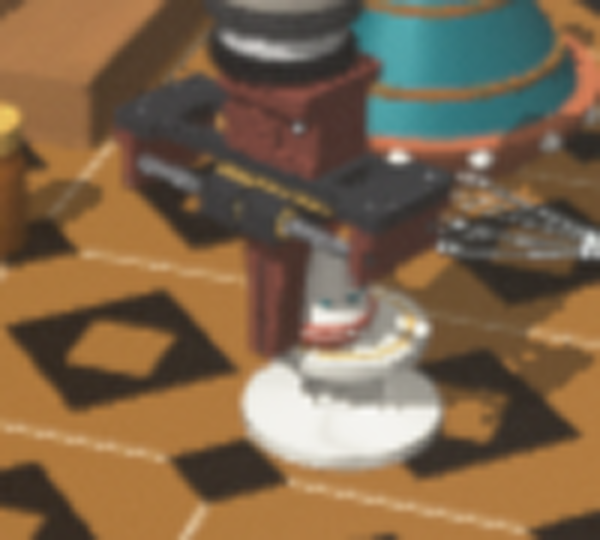

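The cellar has slid a few mm and is still upright. I'll push 10 mm further, then back off and measure from above.

Emit:
jog_arm --moves '[[[-1,0,0],0],[[-2,0,0],0],[[-3,0,0],0],[[-4,0,0],0],[[-5,0,0],0],[[-6,0,0],0],[[-7,0,0],0],[[-8,0,0],0],[[-9,0,0],0],[[-10,0,0],0]]'

```text
time_s: 5.62
tool_pos: [0.5275, -0.0312, 0.0676]
orientation: [0.835, 0.55, -0.0, 0.0]
wrist_force: [-0.2, 0.5, 0.2]
gripper_width: 0.0002
```

Emit:
jog_arm --moves '[[[2,0,0],0],[[8,0,0],0],[[20,0,0],0],[[40,0,0],0],[[60,0,0],0],[[80,0,0],0],[[105,0,0],0],[[130,0,0],0],[[155,0,0],0],[[180,0,0],0]]'

```text
time_s: 6.45
tool_pos: [0.5989, 0.137, 0.0677]
orientation: [0.835, 0.551, 0.0, -0.0]
wrist_force: [0.2, 0.0, 0.6]
gripper_width: 0.0005
```

```bash
python3 - <<'E'
from m0 import *
totool([.544,.007,.068])
run('4',(.514,-.064),(.509,-.0735))
E
```

```text
t 6.45 p [0.5989 0.137  0.0677] w 0.0005 xang 66.85 zax [ 0.     0.001 -1.   ] F [0.18 0.04 0.63]
tool mm [-141.1    0.7   -0.4]
top rim [30.6602  0.512  -0.068 ] ring [35.1888  0.51   -0.0745] ball [ 0.5111 -0.068   0.131 ] rel mm [2.  6.5]
side rim [ 8.4707  0.514  -0.073 ] ring [23.8176  0.511  -0.0755] ball [ 0.5112 -0.0712  0.131 ] rel mm [3.  2.5]
```

View pics/top4.png

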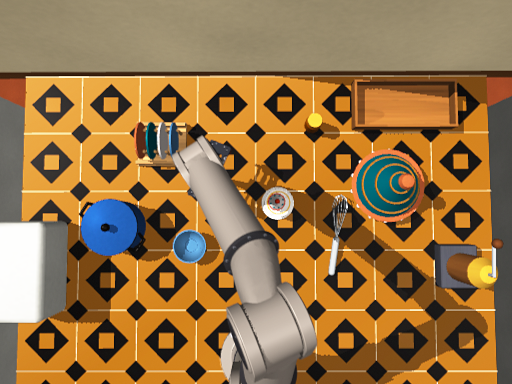

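View pics/fitside4.png

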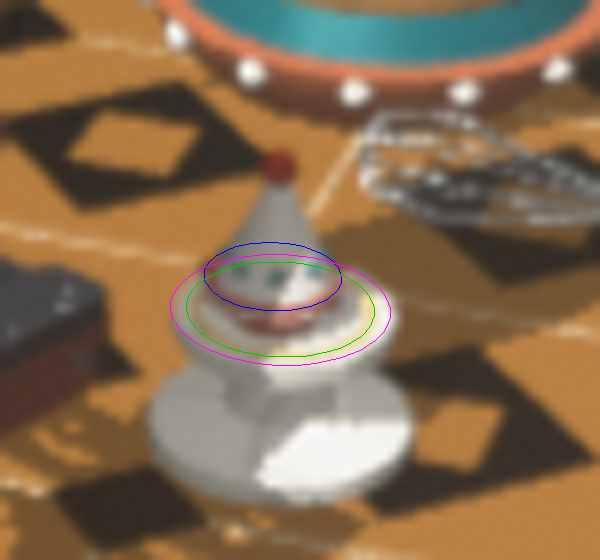

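View pics/fittop4.png

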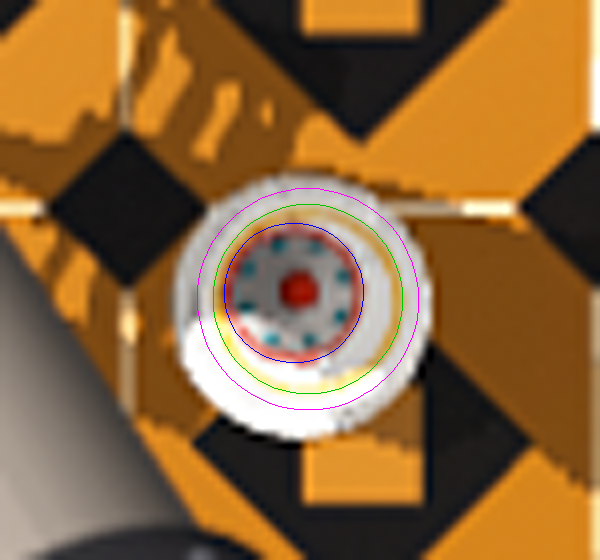

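From above, the cellar is upright and about 7 mm short of centre along the push line, which matches the fingertip position. I'll return along the same path and push the last 7 mm.

Emit:
jog_arm --moves '[[[-25,0,0],0],[[-55,0,0],0],[[-85,0,0],0],[[-115,0,0],0],[[-140,0,0],0],[[-155,0,0],0],[[-165,0,0],0],[[-171,0,0],0],[[-173,0,0],0],[[-175,0,0],0]]'

```text
time_s: 7.38
tool_pos: [0.53, -0.0257, 0.0678]
orientation: [0.835, 0.551, 0.0, -0.0]
wrist_force: [-0.6, 0.4, -0.1]
gripper_width: 0.0007
```

Emit:
jog_arm --moves '[[[-1,0,0],0],[[-2.5,0,0],0],[[-4,0,0],0],[[-5,0,0],0],[[-6,0,0],0],[[-7.2,0,0],0],[[-8.4,0,0],0],[[-9.6,0,0],0],[[-10.8,0,0],0],[[-12,0,0],0]]'

```text
time_s: 8.22
tool_pos: [0.5248, -0.0377, 0.0677]
orientation: [0.835, 0.55, 0.0, 0.0]
wrist_force: [-0.5, 0.7, -0.2]
gripper_width: 0.0005
```

Emit:
jog_arm --moves '[[[0,0,0],0],[[2,0,0],0],[[8,0,0],0],[[25,0,0],0],[[50,0,0],0],[[75,0,0],0],[[105,0,0],0],[[135,0,0],0],[[165,0,0],0],[[192,0,0],0]]'

```text
time_s: 9.05
tool_pos: [0.601, 0.1416, 0.0677]
orientation: [0.835, 0.551, 0.0, -0.0]
wrist_force: [-0.3, 0.4, -0.4]
gripper_width: 0.0002
```

```bash
python3 - <<'E'
from m0 import *
totool([.544,.007,.068])
run('5',(.509,-.073),(.5095,-.074))
for c in('top','side'):
  for n in('cellar_rim','stand_middle'):
    print(c,n,[(x['score'],np.round(ray(c,x['location'],.076 if 'rim' in n else .06),4)) for x in manip.spot_point(c,n)[:2]])
E
```

```text
t 9.05 p [0.601  0.1416 0.0677] w 0.0002 xang 66.85 zax [ 0.     0.001 -1.   ] F [-0.26  0.38 -0.36]
tool mm [-146.1    0.5   -0.4]
top rim [30.6271  0.509  -0.075 ] ring [34.3975  0.5095 -0.075 ] ball [ 0.5082 -0.0748  0.131 ] rel mm [-0.5  0. ]
side rim [ 8.8826  0.511  -0.078 ] ring [23.1957  0.5105 -0.076 ] ball [ 0.508  -0.0781  0.131 ] rel mm [ 0.5 -2. ]
top cellar_rim [(0.58, array([ 0.5011, -0.0759,  0.076 ]))]
top stand_middle [(0.84, array([ 0.5015, -0.0787,  0.06  ])), (0.18, array([0.371 , 0.2047, 0.06  ]))]
side cellar_rim [(0.65, array([ 0.5036, -0.0755,  0.076 ]))]
side stand_middle [(0.83, array([ 0.5038, -0.0827,  0.06  ]))]
```

View pics/fittop5.png

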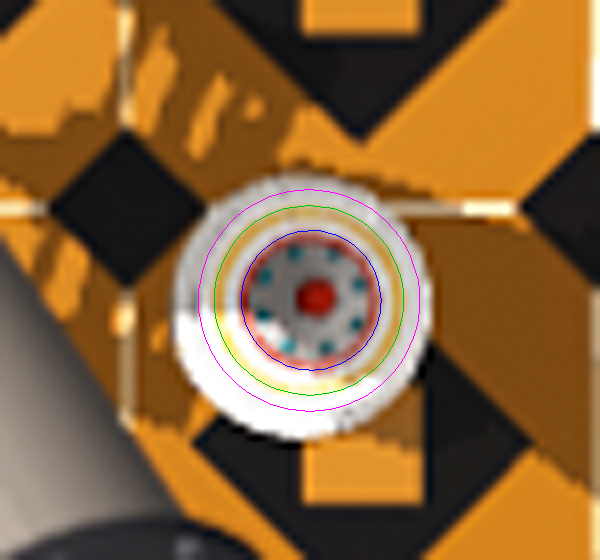

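View pics/fitside5.png

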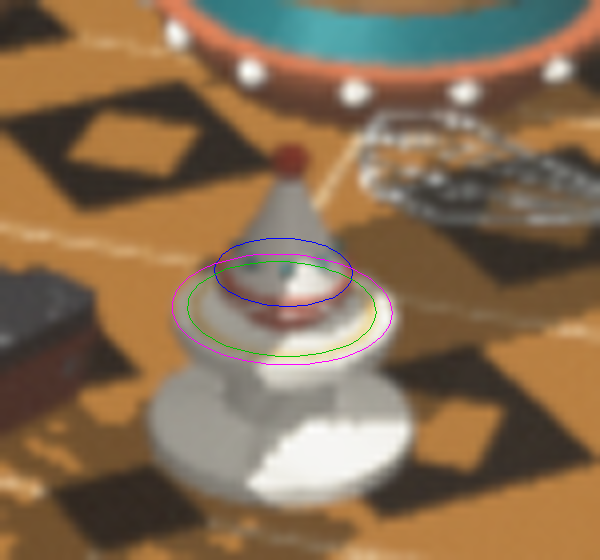

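The circle fits put the cellar within about 1–2 mm of centre, upright and inside the brass ring. I'll raise the hand clear and check once more.

Emit:
jog_arm --moves '[[[0,0,-25],0],[[0,0,-55],0],[[0,0,-85],0],[[0,0,-110],0],[[0,0,-120],0],[[0,0,-120],0],[[0,0,-120],0],[[0,0,-120],0],[[0,0,-120],0],[[0,0,-120],0]]'

```text
time_s: 10.18
tool_pos: [0.5996, 0.1385, 0.186]
orientation: [0.835, 0.55, -0.001, -0.0]
wrist_force: [0.6, -0.3, -0.4]
gripper_width: 0.0006
```

```bash
python3 - <<'E'
from m0 import *
run('6',(.509,-.073),(.5095,-.074))
totool([.544,.007,.068])
E
```

```text
top rim [29.8451  0.508  -0.074 ] ring [31.818   0.5095 -0.075 ] ball [ 0.5082 -0.0748  0.131 ] rel mm [-1.5  1. ]
side rim [ 6.3616  0.511  -0.08  ] ring [12.3925  0.5115 -0.076 ] ball [ 0.508  -0.0781  0.131 ] rel mm [-0.5 -4. ]
t 10.28 p [0.6    0.1387 0.1866] w 0.0003 xang 66.8 zax [-0.002 -0.    -1.   ] F [ 0.27 -0.09 -0.58]
tool mm [-143.     0.6  118.7]
```

View pics/top6.png

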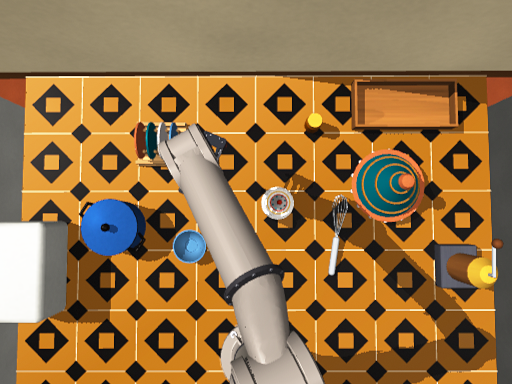

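View pics/side6.png

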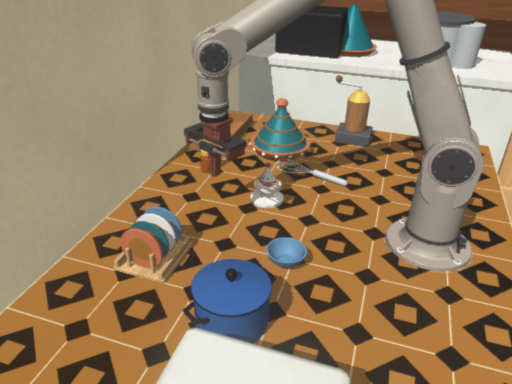

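Both pictures show the cellar upright in the middle of the brass ring, at about (278,203) in the top view. The hand is well clear and nothing else has moved. Handing in.

```bash
python3 -c "
from bench import manip
print(manip.sign_off())"
```

```text
the job is handed in; nothing more can be done
None
```

I slid the salt cellar about 25 mm to the middle of its stand with two slow pushes on its rim, using the outside of the shut fingers. The tip was about 8 mm above the stand. I then backed off, raised the hand clear and handed in at about 10.3 s.

- **Centring, top camera:** the last fit puts the cellar within about 2 mm of the ring's centre. The fit before it gave under 1 mm. The fingertip's final position agrees, at about 1 mm.
- **Centring, side camera:** this disagreed somewhat. It read about 2 mm off, then 4 mm off in the last picture. The arm's shadow made its rim fit weak, and the red ball on top had not moved between those two pictures. All readings are inside the 6 mm limit.
- **Network point finder:** in its last check it put the cellar about 3 mm (top) and 7 mm (side) from the stand's centre. Its positions were several mm out compared with the circle fits, so I did not rely on it.
- **Everything else:** the cellar is upright, the other things look untouched, and the wrist force readings stayed at noise level.

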